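# Load the printed-part tray into the curing station

### The arm

A 7-joint arm with a two-finger parallel gripper is mounted at the origin on a cart in front of the work surface, level with it; the furniture and walls round the work are solid. World frame = base frame: x ahead of the robot, y to its left, z up, the work surface at z = 0. Lengths are in m, angles in rad, forces in N, time in s.
With the tool pointing down it reaches from about 0.425 to 1.025 m from the base axis. Payload 9.4 kg.
Tool frame: the origin (TCP) lies on the centre line of the jaws, within the pads' length; the fingertips stand 25 mm ahead of it and the grasp point (between the pads) lies 6 mm ahead of it; z points along the fingers, x is the direction in which the jaws open and shut, and the axes are right-handed (so a half turn about z gives the same grasp; the last joint's range is limited). The gripper opens to 93 mm and grips with 3 to 60 N. Pads are 15 mm wide; open, the fingers measure 128 mm over their backs; the gripper's body (75 mm by 188 mm) begins 65 mm behind the grasp point.
Start: joints at [-1.387, 0.599, -0.003, 1.599, 0.002, 0.943, -0.08], TCP at [0.187, 0.7, 0.244] pointing down, gripper open.
Joint ranges: [-2.57, 2.57], [-0.35, 1.97], [-1.29, 1.29], [0.11, 2.56], [-1.05, 4.19], [0.11, 1.86], [-2.63, 2.63]. Speed limits (rad/s): [2.22, 2.22, 3.01, 3.01, 3.14, 3.14, 3.14].

### API

Orientations are given as a unit quaternion [x, y, z, w].
In Python, from rig import env, imaging, finish_job gives the robot as it stands.
- The arm moves only by the tool apply_moves, never from a script. Its argument "increments" is a list of rows, each a list of 6 numbers: the shift along the tool's x, y, z as a fraction of full scale, then the turn, a rotation vector about the tool's x, y, z as a fraction of full scale. In form: [[tx, ty, tz, rx, ry, rz], ...]. A call has exactly 10 rows; each row shifts and turns the commanded pose from where the row before left it, along the tool's axes as they then stand; what a row does not reach is not made up. Full scale, the value 1, is 0.12 m for a shift and 0.1 rad for a turn. A row lasts 1/12 s, in which the tool goes at most 41.7 mm and 7.16 degrees, less where a joint would pass 70% of its speed; a pose out of reach is approached as far as the arm can. A call with a number of a shift or a turn outside -1 to 1 is refused whole. A call with a gripper value outside its range is refused whole. "gripper" is the opening, from 0 (shut) to 1 (fully open), set as the call begins (left out, the last holds). The fingers move at their own pace and stop on an object; "newtons" is the grip in N (left out, the last holds). Time passes only in rows, so rows that do not move let the fingers close, or fill a call up. It gives the time, the measured TCP pose, the force and the opening at its end, in the units of the state.
- env.read_state(): the state, without advancing time (a new reading comes with each control period).
- imaging.camera(name): name is "scene" or "top" or "wrist"; returns a dict with "color" (400x640x3 uint8, red, green, blue), "range_z" (400x640 float32, m along the optical axis (not along the pixel's ray), 0 where there is no reading), "vertical_fov" (degrees; the focal length in pixels is half the picture's height over the tangent of half this angle, whatever the lens; pixels are square), "cx", "cy" (the principal point, pixels), "dist_coeffs" ([k1, k2, p1, p2, k3] as OpenCV has them; the pictures are not rectified), "rvec" (rotation vector, rad) and "tvec" (3), from world to camera coordinates, as OpenCV has them. Camera axes: x right, y down, z forward; pixel columns grow to the right and rows downward; lengths in m; the calibration is good to about 2 mm. A picture is of the moment at which its call begins.
- finish_job(): hands the job in, once; it reports no verdict.
The state is a dict: "time": time; "qpos": joint angles; "dq": joint speeds; "effort": joint torques, N m; "eef_pos": TCP position; "orientation": TCP orientation; "wrist_force": force on the tool from outside, world axes, zero at the start; "torque": the same for the moment, N m; "opening": finger opening in m.
Only numpy, scipy, OpenCV 4.12 (cv2) and the standard library are available. Lean on these libraries where they do the work, as an engineer would, in place of code of your own. Each camera call takes 0.05 s, during which the arm holds its last target.

### The job

Slide the blue tray with the printed part along the loading deck of the grey curing station, in under the hood, until it drops into the recess hidden inside; it must end lying fully down and level in the recess, at rest and let go. Do not shove aside the paper cup and the two ink tins standing nearby.

Things in the scene. Friction and masses are not known exactly. Their poses are not given: they have to be found in the camera images.
- station: Fixed curing station, 414 x 104 mm: open loading deck, then an opaque grey hood (x = 0 to 250 mm, 92 mm wide, roof top at z = 64 mm; black lamp block on its rear half up to 86 mm). Origin: on the table under the middle of the hood's mouth; +x points into the hood (the tray's way), z up. Deck from x = -150 mm, top at z = 16 mm, between two black guide rails 64 mm apart, tops at z = 30 mm.
- hood_mouth (a point): Middle of the hood's mouth at deck height, 16 mm over the table; the mouth is open 34 mm up from here. Inside, unseen, is a recess as wide as the 64 mm channel, 152 mm long, 8 mm below the deck, ending in an 8 mm high wall that stops the tray (firm under moderate pushes). Its near edge lies 15 to 50 mm inside the mouth, different each time; the deck steps down 1 mm before it.
- tray: Loose tray, 0.2 to 0.35 kg, on the deck. Blue bed 145 (x) x 60 x 10 mm, carrying a fixed white leaf-shaped printed part 8 mm high; a blue tongue (24 mm wide) leads back to an upright orange push plate. Origin: centre of the bed's underside; +x towards the hood, z up; 16 mm over the table on the deck, 8 mm when seated. Over the recess its front dips first, then the back drops.
- push_plate (a point): Middle of the rear face (facing the tray's -x) of the orange push plate, 157.5 mm behind the tray's origin. The plate is 44 mm wide, 34 mm high (10 to 44 mm above the tray's underside), 10 mm thick; its lower edge is 26 mm over the table at the start and 18 mm when seated, rises up to 20 mm while the tray tips into the recess, and stays outside the hood.
- ink_cup: Paper cup, white, 63 mm across, 62 mm high, standing loose beyond the station; origin at the centre of its underside.
- blue_tin: Ink tin with a blue band, 66 mm across, 72 mm high, standing loose; origin at the centre of its underside.
- black_tin: Ink tin with a black band, 61 mm across, 55 mm high, standing loose to the left; origin at the centre of its underside.

How it is judged:
At the end, for the whole second after the job is handed in: The tray lies fully down in the hidden recess: its underside within 2 mm of the recess floor (8 mm below the deck), its middle 80 to 140 mm inside the hood's mouth and within 8 mm of the channel's centre line, level within 0.03 rad, and at rest (z of tray in the frame of station between 0.005 and 0.01 m and x of tray in the frame of station between 0.08 and 0.14 m and y of tray in the frame of station between -0.008 and 0.008 m and angle between tray's own z axis and vertical below 0.03 rad and linear speed of tray below 0.02 m/s); the robot touches nothing.
It fails at once if the paper cup is pushed more than 30 mm or tipped over (distance of ink_cup from where it was at the start of the episode above 0.03 m or angle between ink_cup's own z axis and vertical above 0.5 rad).
It fails at once if the ink tin with the blue band is pushed more than 30 mm or tipped over (distance of blue_tin from where it was at the start of the episode above 0.03 m or angle between blue_tin's own z axis and vertical above 0.5 rad).
It fails at once if the ink tin with the black band is pushed more than 30 mm or tipped over (distance of black_tin from where it was at the start of the episode above 0.03 m or angle between black_tin's own z axis and vertical above 0.5 rad).
It also fails if it takes over 38 s, if anything falls off the work surface, if the arm or the gripper's body presses on something with over 40 N, if the wrist force passes 120 N, or if a joint passes its speed limit or range.

## Working session

There is one attempt and no reset: what is moved stays moved. The work goes in short steps, Python scripts to look and compute and a tool call to move; the robot and the scene stay as the last step left them, time stands still between calls to the robot, and variables do not carry over. Pictures are saved under pics/ and viewed, and the job is handed in when it is done.

Besides the shell and the picture viewer there is one more tool, called in YAML: its name, and indented under it one key for each argument. apply_moves: Moves the arm, as the interface text tells. Shift numbers are shares of 0.12 m and turn numbers shares of 0.1 rad, none past 1 either way. Its arguments: {"type":"object","properties":{"increments":{"type":"array","items":{"type":"array","items":{"type":"number","minimum":-1,"maximum":1}}},"gripper":{"type":"number"},"newtons":{"type":"number"}},"required":["increments"]}

```bash
mkdir -p pics
python3 - <<'E'
from rig import env, imaging
import cv2,pickle
print(env.read_state())
for n in("scene","top","wrist"):
    c=imaging.camera(n); pickle.dump(c,open(f'pics/{n}0.pkl','wb'))
    cv2.imwrite(f'pics/{n}0.png',c['color'][:,:,::-1])
    print(n,c['vertical_fov'],c['cx'],c['cy'],c['dist_coeffs'],c['rvec'],c['tvec'])
E
```

```text
{'time': 0.0, 'qpos': array([-1.38668915,  0.60011428, -0.00255254,  1.60011352,  0.00177248,
        0.94290285, -0.07983601]), 'dq': array([ 3.75766511e-05, -1.74050661e-03, -6.05502978e-04, -7.53608848e-04,
        2.49149666e-04,  1.34953607e-03, -9.88160162e-04]), 'effort': array([-2.14609092e-03, -7.65074801e+01,  1.49635736e+00, -2.52369565e+01,
       -5.24784497e-02,  1.67058542e-02,  1.11248742e-04]), 'eef_pos': array([0.18683563, 0.70005188, 0.24277348]), 'orientation': array([ 7.93046744e-01,  6.09160301e-01, -5.72624775e-04,  5.11596681e-04]), 'wrist_force': array([ 0.57982399, -0.19974056,  1.13810458]), 'torque': array([ 0.02651738, -0.02576081,  0.06538352]), 'opening': 0.0927751538139657}
scene 57.60584086464534 319.80885253743213 200.45363170103315 [-0.01139381  0.          0.          0.          0.        ] [ 2.05727961 -0.65409574  0.36543797] [-0.3074583   0.34073156  0.40287067]
top 43.51736231533506 317.6838541194125 204.35662602971368 [-0.07588983  0.          0.          0.          0.        ] [ 2.13667102 -2.12411209  0.20450986] [0.28070653 0.58771148 0.96284426]
wrist 60.97795932936245 319.1939579499843 201.362307317425 [-0.01504203  0.          0.          0.          0.        ] [-2.29026408 -1.76060896 -0.26463025] [-0.72328111 -0.03587983  0.39281681]
```

View pics/scene0.png

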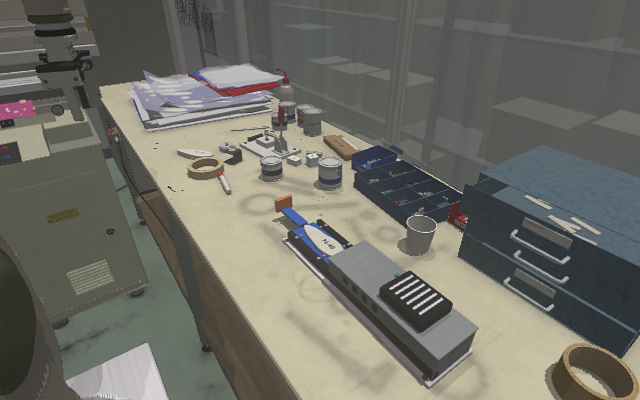

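View pics/top0.png

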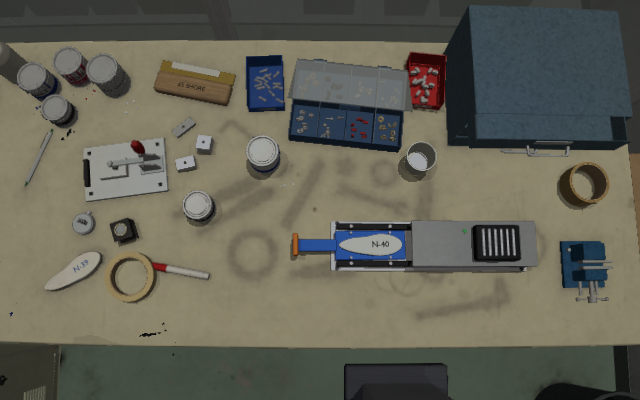

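View pics/wrist0.png

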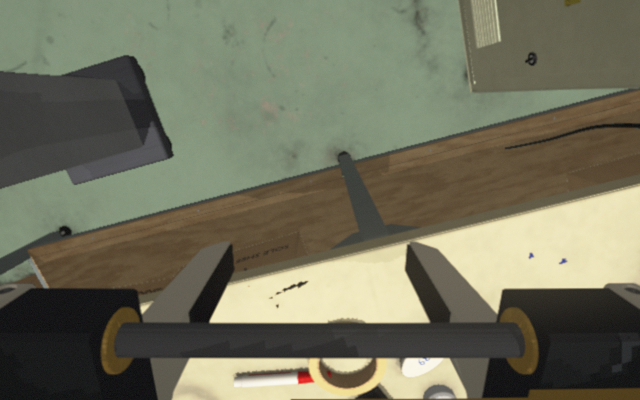

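The station lies along the image row (mouth near (411,245) in the top view), with the orange plate at (296,244). The cup is at (421,158), and the tins are at (263,153) and (199,207). Next I measure these in world coordinates.

```bash
cat > h.py <<'E'
import numpy as np,cv2
def cloud(c):
    H,W=c['range_z'].shape; f=H/2/np.tan(np.radians(c['vertical_fov'])/2)
    K=np.array([[f,0,c['cx']],[0,f,c['cy']],[0,0,1.]])
    uv=np.stack(np.meshgrid(np.arange(W),np.arange(H)),-1).reshape(-1,1,2).astype(float)
    n=cv2.undistortPoints(uv,K,np.array(c['dist_coeffs'])).reshape(H,W,2)
    z=c['range_z'][...,None]; P=np.concatenate([n*z,z],-1)
    R=cv2.Rodrigues(np.array(c['rvec']))[0]
    return (P-np.array(c['tvec']))@R
def masks(c):
    h=cv2.cvtColor(c['color'],cv2.COLOR_RGB2HSV)
    return h
E
python3 - <<'E'
import pickle,numpy as np,cv2
from h import *
np.set_printoptions(precision=4,suppress=True)
c=pickle.load(open('pics/top0.pkl','rb'));P=cloud(c);h=masks(c)
for n,(u,v) in dict(plate=(296,244),mouthroof=(416,245),roofend=(530,262),lamp=(497,243),deckL=(333,245),tongue=(315,245),cup=(421,165),blue=(263,147),black=(199,202),table=(270,240),rt=(360,225),rb=(360,266)).items(): print(n,P[v,u])
def st(m,n):
    q=P[m]; print(n,len(q),q.min(0),q.max(0),np.median(q,0))
reg=np.zeros(h.shape[:2],bool);reg[225:262,285:308]=1
m=reg&(h[...,0]<16)&(h[...,1]>150)&(h[...,2]>120);st(m,'orange')
q=P[m&(P[...,2]>.045)];print(cv2.minAreaRect((q[:,:2]*1000).astype(np.float32)))
reg[:]=0;reg[215:275,300:415]=1
m=reg&(h[...,0]>100)&(h[...,0]<125)&(h[...,1]>150);st(m,'bluebed')
q=P[m&(P[...,2]<.04)];print(cv2.minAreaRect((q[:,:2]*1000).astype(np.float32)))
reg[:]=0;reg[205:285,395:560]=1
m=reg&(P[...,2]>.055)&(P[...,2]<.072);st(m,'roof')
m=reg&(P[...,2]>.055);q=P[m];print(cv2.minAreaRect((q[:,:2]*1000).astype(np.float32)))
E
```

```text
plate [0.5042 0.3267 0.0621]
mouthroof [0.503  0.0895 0.0666]
roofend [ 0.4697 -0.1411  0.0628]
lamp [ 0.5054 -0.0671  0.0851]
deckL [0.5053 0.2525 0.0367]
tongue [0.505  0.2891 0.0372]
cup [0.6802 0.0627 0.015 ]
blue [0.7006 0.3961 0.07  ]
black [0.5887 0.5246 0.055 ]
table [0.5187 0.3836 0.0003]
rt [0.5475 0.1967 0.0304]
rb [0.4635 0.1974 0.0295]
orange 93 [0.4846 0.3246 0.0557] [0.5265 0.3331 0.0646] [0.5042 0.3289 0.0605]
((505.58099365234375, 328.8747253417969), (41.9395637512207, 8.091782569885254), 0.8526332974433899)
bluebed 1282 [0.4024 0.1052 0.0137] [0.5397 0.3196 1.0504] [0.5046 0.2274 0.0274]
((506.76177978515625, 212.17684936523438), (60.41706848144531, 215.2669677734375), 2.037104368209839)
roof 4024 [ 0.4616 -0.1575  0.0567] [0.5532 0.0979 0.072 ] [0.5054 0.0094 0.0641]
((493.5381774902344, 70.65090942382812), (122.3302230834961, 465.2602233886719), 7.541757583618164)
```

Run:
```python
import pickle,numpy as np,cv2
from h import *
np.set_printoptions(precision=4,suppress=True)
c=pickle.load(open('pics/top0.pkl','rb'));P=cloud(c);h=masks(c)
reg=np.zeros(h.shape[:2],bool);reg[205:285,395:560]=1
m=reg&(P[...,2]>.058)&(P[...,2]<.07)
xs=[]
for u in range(413,535):
    v=np.where(m[:,u])[0]
    if len(v)>20: xs.append([P[v,u,1].mean(),P[v,u,0].min(),P[v,u,0].max()])
xs=np.array(xs);ymid=xs.mean(0)[0]
for k in(1,2): print(np.polyfit(xs[:,0],xs[:,k],1))
r=[]
for v in range(225,262):
    u=np.where(m[v])[0]; r.append([P[v,u,0].mean(),P[v,u,1].max(),P[v,u,1].min()])
print(np.median(np.array(r),0))
# rails
reg[:]=0;reg[215:275,340:400]=1
m=(P[...,2]>.026)&(P[...,2]<.033)&reg&(h[...,2]<70)
for s in(0,1):
    mm=m.copy()
    if s: mm[:245]=0
    else: mm[245:]=0
    q=P[mm];print(len(q),np.polyfit(q[:,1],q[:,0],1),q.mean(0))
from scipy.spatial.transform import Rotation as R
print(R.from_quat([7.93046744e-01,6.09160301e-01,-5.72624775e-04,5.11596681e-04]).as_matrix())
```

```text
[0.0011 0.4627]
[-0.0022  0.5517]
[ 0.5075  0.0968 -0.1548]
297 [0.0044 0.5438] [0.5446 0.1757 0.0298]
302 [0.0026 0.4684] [0.4689 0.1779 0.03  ]
[[ 0.2578  0.9662 -0.0003]
 [ 0.9662 -0.2578 -0.0015]
 [-0.0015  0.0001 -1.    ]]
```

```bash
cat > plan.py <<'E'
import sys,numpy as np
from rig import env
from scipy.spatial.transform import Rotation as R
def plan(goal,nrows,yaw=0.,zs=None):
    s=env.read_state(); p=s['eef_pos'];r=R.from_quat(s['orientation'])
    g=R.from_euler('z',yaw)*R.from_matrix(np.diag([1,-1,-1.]))
    d=(np.array(goal)-p)/nrows; rv=(r.inv()*g).as_rotvec()/nrows
    for i in range(nrows):
        t=r.inv().apply(d)/.12; print(np.round(np.r_[t,rv/.1],3).tolist(),end=', ')
        r=r*R.from_rotvec(rv)
    print()
if __name__=='__main__': plan(eval(sys.argv[1]),int(sys.argv[2]))
E
python3 plan.py "[0.507,0.385,0.2]" 20
```

```text
[-0.092, 0.163, 0.018, 0.0, 0.0, 0.655], [-0.082, 0.168, 0.018, 0.0, 0.0, 0.655], [-0.07, 0.173, 0.018, 0.0, 0.0, 0.655], [-0.059, 0.178, 0.018, 0.0, 0.0, 0.655], [-0.047, 0.181, 0.018, 0.0, 0.0, 0.655], [-0.035, 0.184, 0.018, 0.0, 0.0, 0.655], [-0.023, 0.186, 0.018, 0.0, 0.0, 0.655], [-0.011, 0.187, 0.018, 0.0, 0.0, 0.655], [0.001, 0.187, 0.018, 0.0, 0.0, 0.655], [0.014, 0.187, 0.018, 0.0, 0.0, 0.655], [0.026, 0.185, 0.018, 0.0, 0.0, 0.655], [0.038, 0.183, 0.018, 0.0, 0.0, 0.655], [0.05, 0.18, 0.018, 0.0, 0.0, 0.655], [0.061, 0.177, 0.018, 0.0, 0.0, 0.655], [0.073, 0.172, 0.018, 0.0, 0.0, 0.655], [0.084, 0.167, 0.018, 0.0, 0.0, 0.655], [0.095, 0.161, 0.018, 0.0, 0.0, 0.655], [0.105, 0.155, 0.018, 0.0, 0.0, 0.655], [0.115, 0.148, 0.018, 0.0, 0.0, 0.655], [0.125, 0.14, 0.018, 0.0, 0.0, 0.655],
```

apply_moves:
  increments:
    - [-0.09,0.16,0.02,0,0,0.655]
    - [-0.08,0.17,0.02,0,0,0.655]
    - [-0.07,0.17,0.02,0,0,0.655]
    - [-0.06,0.18,0.02,0,0,0.655]
    - [-0.05,0.18,0.02,0,0,0.655]
    - [-0.035,0.185,0.02,0,0,0.655]
    - [-0.02,0.185,0.02,0,0,0.655]
    - [-0.01,0.185,0.02,0,0,0.655]
    - [0,0.185,0.02,0,0,0.655]
    - [0.015,0.185,0.02,0,0,0.655]
  gripper: 0
  newtons: 20

```text
time: 0.98
eef_pos: [0.3479, 0.5424, 0.2194]
orientation: [0.948, 0.319, 0.0, 0.0]
wrist_force: [0.5, 0.9, 0.7]
opening: 0.0311
```

apply_moves:
  increments:
    - [0.025,0.185,0.02,0,0,0.655]
    - [0.04,0.18,0.02,0,0,0.655]
    - [0.05,0.18,0.02,0,0,0.655]
    - [0.06,0.18,0.02,0,0,0.655]
    - [0.07,0.17,0.02,0,0,0.655]
    - [0.085,0.165,0.02,0,0,0.655]
    - [0.095,0.16,0.02,0,0,0.655]
    - [0.105,0.155,0.02,0,0,0.655]
    - [0.115,0.15,0.02,0,0,0.655]
    - [0.125,0.14,0.02,0,0,0.655]

```text
time: 1.82
eef_pos: [0.5076, 0.3851, 0.1954]
orientation: [1.0, -0.003, 0.0, -0.0]
wrist_force: [-0.8, 0.8, -0.7]
opening: 0.0005
```

```bash
python3 plan.py "[0.507,0.38,0.057]" 9
```

```text
[-0.001, 0.005, 0.128, -0.0, -0.0, -0.007], [-0.001, 0.005, 0.128, -0.0, -0.0, -0.007], [-0.001, 0.005, 0.128, -0.0, -0.0, -0.007], [-0.001, 0.005, 0.128, -0.0, -0.0, -0.007], [-0.001, 0.005, 0.128, -0.0, -0.0, -0.007], [-0.001, 0.005, 0.128, -0.0, -0.0, -0.007], [-0.001, 0.005, 0.128, -0.0, -0.0, -0.007], [-0.001, 0.005, 0.128, -0.0, -0.0, -0.007], [-0.001, 0.005, 0.128, -0.0, -0.0, -0.007],
```

apply_moves:
  increments:
    - [0,0,0.128,0,0,0]
    - [0,0,0.128,0,0,0]
    - [0,0,0.128,0,0,0]
    - [0,0,0.128,0,0,0]
    - [0,0,0.128,0,0,0]
    - [0,0,0.128,0,0,0]
    - [0,0,0.128,0,0,0]
    - [0,0,0.128,0,0,0]
    - [0,0,0.128,0,0,0]
    - [0,0,0,0,0,0]

```text
time: 2.65
eef_pos: [0.5057, 0.3851, 0.0546]
orientation: [1.0, -0.001, -0.001, 0.001]
wrist_force: [0.4, -0.8, -0.0]
opening: 0.0008
```

Run:
```python
from rig import imaging
import cv2
import numpy as np
a=imaging.camera('scene')['color'][150:330,220:460,::-1];a=cv2.resize(a,None,fx=2.5,fy=2.5)
cv2.imwrite('pics/s1.png',a)
b=imaging.camera('top')['color'][:,:,::-1];cv2.imwrite('pics/t1.png',cv2.resize(b[180:300,240:560],None,fx=2.5,fy=2.5))
```

```text
(no output)
```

View pics/s1.png

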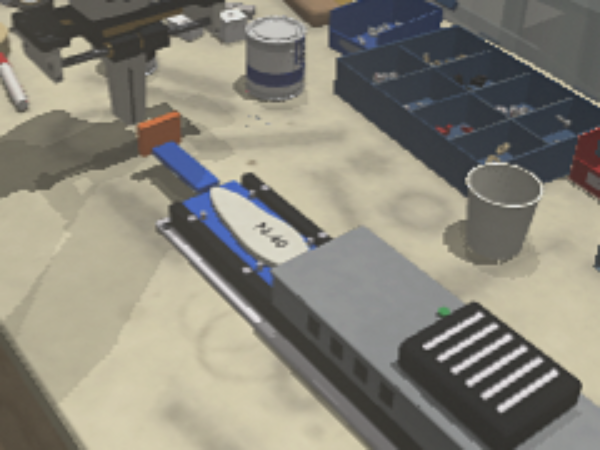

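View pics/t1.png

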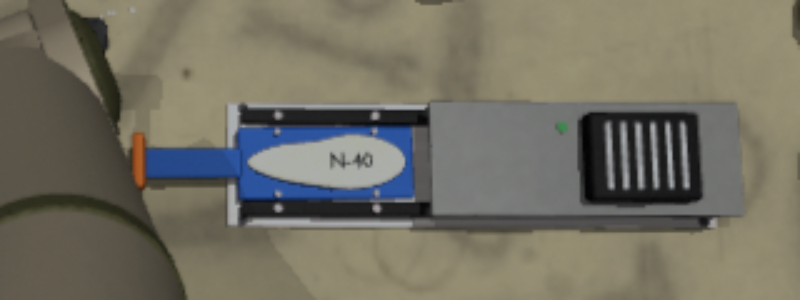

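The closed fingers stand behind the orange plate (plate at about (158,132) in the scene crop), and the way forward is clear. I start the slow push.

apply_moves:
  increments:
    - [0,0.06,0,0,0,0]
    - [0,0.06,0,0,0,0]
    - [0,0.06,0,0,0,0]
    - [0,0.06,0,0,0,0]
    - [0,0.06,0,0,0,0]
    - [0,0.05,0,0,0,0]
    - [0,0.05,0,0,0,0]
    - [0,0.05,0,0,0,0]
    - [0,0.05,0,0,0,0]
    - [0,0.05,0,0,0,0]

```text
time: 3.58
eef_pos: [0.5065, 0.3212, 0.0577]
orientation: [1.0, 0.0, 0.001, -0.001]
wrist_force: [-0.2, 5.1, 2.5]
opening: 0.0
```

apply_moves:
  increments:
    - [0,0.06,0,0,0,0]
    - [0,0.06,0,0,0,0]
    - [0,0.06,0,0,0,0]
    - [0,0.06,0,0,0,0]
    - [0,0.06,0,0,0,0]
    - [0,0.06,0,0,0,0]
    - [0,0.06,0,0,0,0]
    - [0,0.06,0,0,0,0]
    - [0,0.06,0,0,0,0]
    - [0,0.06,0,0,0,0]

```text
time: 4.42
eef_pos: [0.5061, 0.2482, 0.0575]
orientation: [1.0, 0.0, 0.0, -0.0]
wrist_force: [1.0, 5.2, 4.3]
opening: 0.0006
```

```bash
cat > look.py <<'E'
import sys,numpy as np,cv2
from rig import imaging,env
from h import *
np.set_printoptions(precision=4,suppress=True)
k=sys.argv[1]
c=imaging.camera('scene');P=cloud(c);h=masks(c)
a=c['color'][150:330,220:460,::-1];cv2.imwrite(f'pics/s{k}.png',cv2.resize(a,None,fx=2.5,fy=2.5))
d=imaging.camera('top');Q=cloud(d)
cv2.imwrite(f'pics/t{k}.png',cv2.resize(d['color'][180:300,240:560,::-1],None,fx=2.5,fy=2.5))
for nm,C,X in(('scene',c,P),('top',d,Q)):
    h=masks(C)
    box=(X[...,0]>.46)&(X[...,0]<.55)&(X[...,1]>.1)&(X[...,1]<.36)&(X[...,2]<.1)
    o=box&(h[...,0]<14)&(h[...,1]>160)&(h[...,2]>90)
    if o.sum()>5: q=X[o];print(nm,'orange',len(q),np.percentile(q,[2,50,98],axis=0).tolist())
    b=box&(h[...,0]>102)&(h[...,0]<125)&(h[...,1]>150)
    if b.sum()>5:
        q=X[b]; 
        print(nm,'blue',len(q),q[:,1].min(),q[:,1].max())
        t=q[abs(q[:,0]-.507)<.01]
        if len(t)>5: print('  tongue z fit along y',np.polyfit(t[:,1],t[:,2],1),t[:,2].mean(),t[:,1].min(),t[:,1].max())
s=env.read_state();print(s['time'],s['eef_pos'],s['wrist_force'])
E
python3 look.py 2
```

```text
scene blue 98 0.12523877890585117 0.2225355474950348
  tongue z fit along y [0.0599 0.0203] 0.03135696410941731 0.14421275193147148 0.2225355474950348
4.5167 [0.5056 0.2463 0.0572] [ 0.1698 -0.6614 -0.2388]
```

View pics/s2.png

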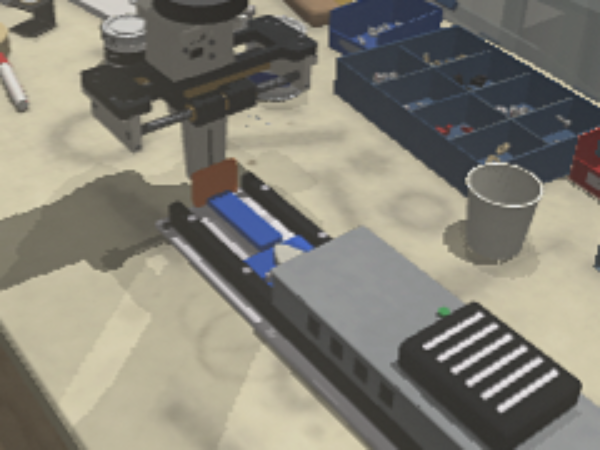

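View pics/t2.png

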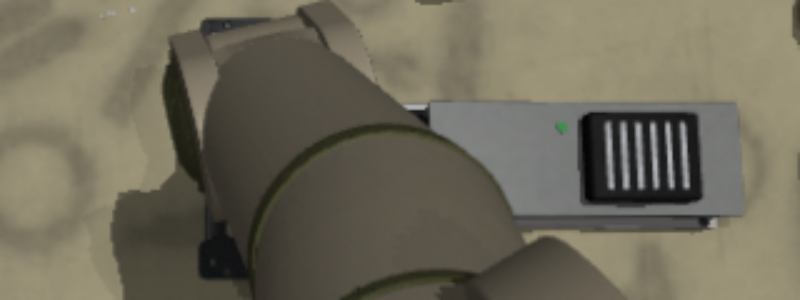

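The tray is sliding in (plate at (215,180) in the scene crop). The bed now enters the mouth and the pushing force is low, about 5 N. I continue more slowly.

apply_moves:
  increments:
    - [0,0.04,0,0,0,0]
    - [0,0.04,0,0,0,0]
    - [0,0.04,0,0,0,0]
    - [0,0.04,0,0,0,0]
    - [0,0.04,0,0,0,0]
    - [0,0.04,0,0,0,0]
    - [0,0.04,0,0,0,0]
    - [0,0.04,0,0,0,0]
    - [0,0.04,0,0,0,0]
    - [0,0.04,0,0,0,0]

```text
time: 5.35
eef_pos: [0.5061, 0.2004, 0.0574]
orientation: [1.0, 0.0, 0.0, -0.0]
wrist_force: [0.5, 2.9, 2.1]
opening: 0.0006
```

```bash
sed -i 's/>160)&(h\[...,2\]>90)/>110)\&(h[...,2]>50)/' look.py; python3 look.py 3
```

```text
scene orange 230 [[0.4832578156309843, 0.17979346010846856, 0.03080713347494904], [0.5014954256429146, 0.18141213487901553, 0.04853765438938218], [0.5244965428405531, 0.18705203752037933, 0.059900210101583626]]
scene blue 94 0.12536341927941563 0.17092936944827167
  tongue z fit along y [0.0096 0.0313] 0.03276220120621242 0.12536341927941563 0.17092936944827167
5.45 [0.506  0.1994 0.0574] [-0.4779 -0.6413  0.3174]
```

View pics/s3.png

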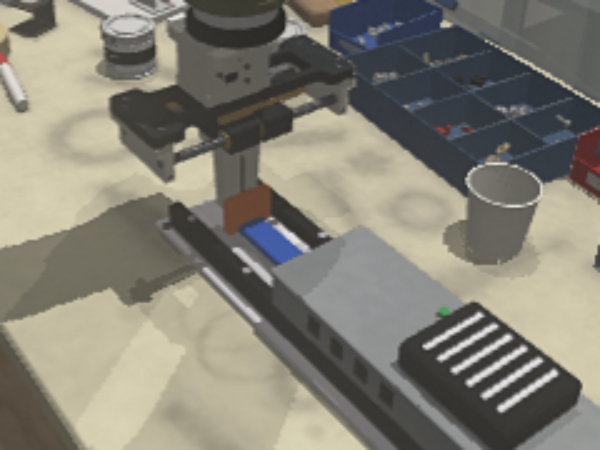

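apply_moves:
  increments:
    - [0,0.025,0,0,0,0]
    - [0,0.025,0,0,0,0]
    - [0,0.025,0,0,0,0]
    - [0,0.025,0,0,0,0]
    - [0,0.025,0,0,0,0]
    - [0,0.025,0,0,0,0]
    - [0,0.025,0,0,0,0]
    - [0,0.025,0,0,0,0]
    - [0,0.025,0,0,0,0]
    - [0,0,0,0,0,0]

```text
time: 6.28
eef_pos: [0.506, 0.1728, 0.0575]
orientation: [1.0, -0.0, -0.0, 0.0]
wrist_force: [0.1, 0.0, -0.1]
opening: 0.0006
```

```bash
python3 look.py 4
```

```text
scene orange 233 [[0.48339872862750033, 0.1510402447219826, 0.033025739923940464], [0.5017566350700899, 0.15325223285449008, 0.05131973491908919], [0.5242305127614709, 0.15889851268249516, 0.06235154312028813]]
scene blue 67 0.12250275764002501 0.14451534197777305
  tongue z fit along y [0.0248 0.0312] 0.034484476435579954 0.12250275764002501 0.14451534197777305
6.3833 [0.5061 0.1734 0.0574] [ 0.7897 -0.1799 -1.1247]
```

View pics/s4.png

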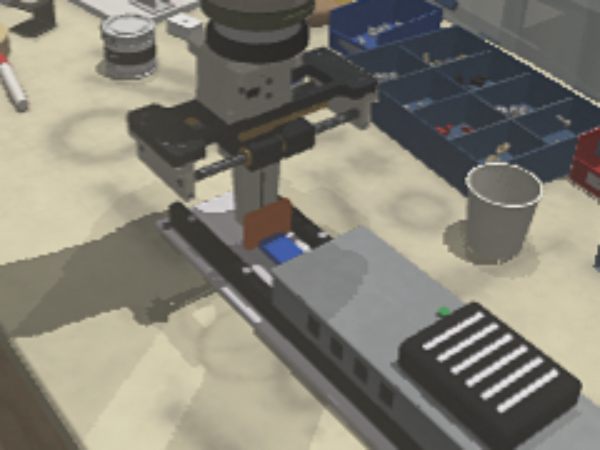

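The plate's face has moved to y≈0.153 and risen about 2.5 mm, so the tray has begun to tip. I continue gently.

apply_moves:
  increments:
    - [0,0.015,0,0,0,0]
    - [0,0.015,0,0,0,0]
    - [0,0.015,0,0,0,0]
    - [0,0.015,0,0,0,0]
    - [0,0.015,0,0,0,0]
    - [0,0.015,0,0,0,0]
    - [0,0.015,0,0,0,0]
    - [0,0.015,0,0,0,0]
    - [0,0,0,0,0,0]
    - [0,0,0,0,0,0]

```text
time: 7.22
eef_pos: [0.5066, 0.1622, 0.0577]
orientation: [1.0, 0.001, 0.001, -0.002]
wrist_force: [-0.2, 10.6, 0.1]
opening: 0.0001
```

```bash
python3 look.py 5
```

```text
scene orange 238 [[0.4837433976696938, 0.1408854407788199, 0.03279894457391476], [0.5024951546889488, 0.1430109016002596, 0.052312508802677786], [0.525031700779996, 0.1481606429928938, 0.06268314195159817]]
scene blue 42 0.12177596498351756 0.13588439316639106
  tongue z fit along y [-0.0092  0.0363] 0.03514744593967808 0.12177596498351756 0.13588439316639106
7.3167 [0.5066 0.1622 0.0577] [-0.4472 11.0081 -0.6937]
```

View pics/s5.png

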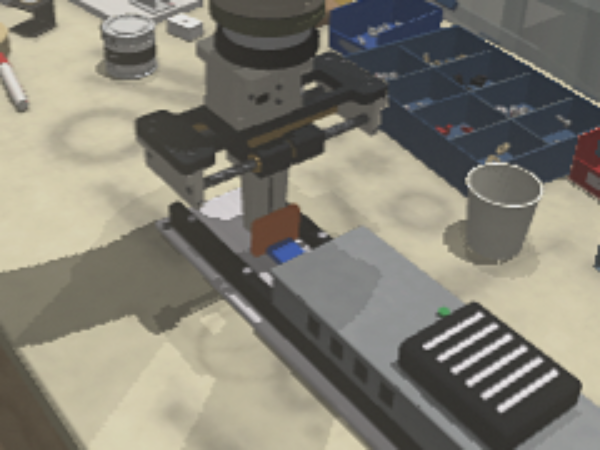

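The tool stands 3 mm short of its command at 11 N, and the plate is about 3 mm high. Either the front touches the end wall and finger friction holds the back up, or it rests on the lip. I back off and look.

apply_moves:
  increments:
    - [0,-0.03,0,0,0,0]
    - [0,-0.05,0,0,0,0]
    - [0,-0.05,0,0,0,0]
    - [0,-0.05,0,0,0,0]
    - [0,0,0,0,0,0]
    - [0,0,0,0,0,0]
    - [0,0,0,0,0,0]
    - [0,0,0,0,0,0]
    - [0,0,0,0,0,0]
    - [0,0,0,0,0,0]

```text
time: 8.15
eef_pos: [0.5061, 0.1806, 0.0574]
orientation: [1.0, -0.0, 0.0, 0.0]
wrist_force: [-0.7, -0.3, 0.6]
opening: 0.0006
```

```bash
python3 look.py 6
```

```text
scene orange 247 [[0.48346259149765114, 0.14293540317021738, 0.022399273195843544], [0.5029935390088517, 0.14468743146339755, 0.040183243722458885], [0.5264642568018142, 0.1522976675990429, 0.051384864894580835]]
scene blue 33 0.13156377904902436 0.14220505174247014
  tongue z fit along y [-0.0643  0.0337] 0.02490201844817536 0.13156377904902436 0.14220505174247014
8.25 [0.5061 0.1808 0.0574] [-0.1095  0.7126  0.1395]
```

View pics/s6.png

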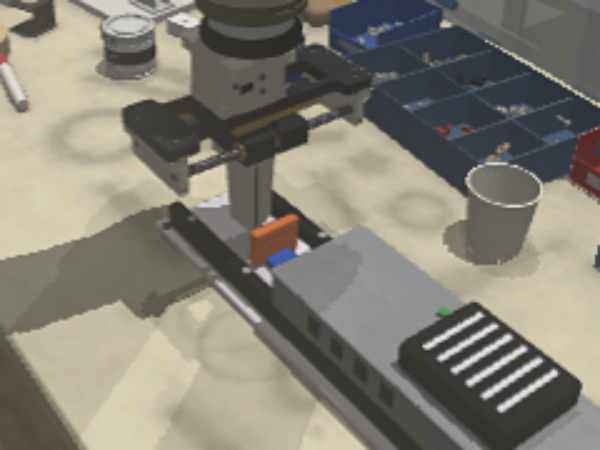

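Backing off let the back drop: the plate went from z 0.031–0.060 to 0.022–0.051, about 8.5 mm. Now I retreat and verify with an unobstructed top view.

apply_moves:
  increments:
    - [0,-0.15,0,0,0,0]
    - [0,-0.15,0,0,0,0]
    - [0,-0.1,-0.1,0,0,0]
    - [0,0,-0.2,0,0,0]
    - [0,0,-0.2,0,0,0]
    - [0,0,-0.2,0,0,0]
    - [0,0,-0.2,0,0,0]
    - [0,0,-0.2,0,0,0]
    - [0,0,-0.1,0,0,0]
    - [0,0,0,0,0,0]

```text
time: 9.08
eef_pos: [0.5071, 0.2294, 0.204]
orientation: [1.0, -0.0, 0.002, -0.001]
wrist_force: [0.1, -0.3, 0.3]
opening: 0.0009
```

apply_moves:
  increments:
    - [0,-0.2,0,0,0,0]
    - [0,-0.2,0,0,0,0]
    - [0,-0.2,0,0,0,0]
    - [0,-0.2,0,0,0,0]
    - [0,-0.2,0,0,0,0]
    - [0,-0.2,0,0,0,0]
    - [0,-0.2,0,0,0,0]
    - [0,-0.2,0,0,0,0]
    - [0,0,0,0,0,0]
    - [0,0,0,0,0,0]

```text
time: 9.92
eef_pos: [0.5051, 0.4219, 0.1998]
orientation: [1.0, 0.001, -0.001, 0.001]
wrist_force: [0.9, -0.4, -0.4]
opening: 0.0002
```

```bash
python3 look.py 7
python3 - <<'E'
from h import *
from rig import imaging
import pickle
d=imaging.camera('top')['color'];e=pickle.load(open('pics/top0.pkl','rb'))['color']
for n,(u,v) in dict(cup=(421,158),blue=(263,153),black=(199,207)).items():
    s=np.s_[v-22:v+22,u-22:u+22]; print(n,np.abs(d[s].astype(int)-e[s]).mean())
E
```

```text
scene orange 239 [[0.4842607400258328, 0.14261672824862762, 0.021828270702118638], [0.5037266897827952, 0.14462452223419592, 0.04027829875476986], [0.5259381831777405, 0.15186443846954714, 0.05157424334588185]]
scene blue 13 0.13163827888303473 0.13730666587528184
  tongue z fit along y [-0.2176  0.054 ] 0.024758997566925872 0.13163827888303473 0.13730666587528184
top orange 92 [[0.4848793405675804, 0.14624384885657088, 0.02528689560297474], [0.5049291898367023, 0.15312918046600255, 0.05021175360197133], [0.5264407684022233, 0.15522762483066327, 0.05434918660414233]]
top blue 215 0.10005327353906411 0.13960262952758296
  tongue z fit along y [0.0021 0.0263] 0.026520907546196917 0.10005327353906411 0.13960262952758296
10.0167 [0.5059 0.4196 0.2005] [ 0.2478 -0.341   0.663 ]
cup 6.604166666666667
blue 10.15392561983471
black 29.613119834710744
```

View pics/s7.png

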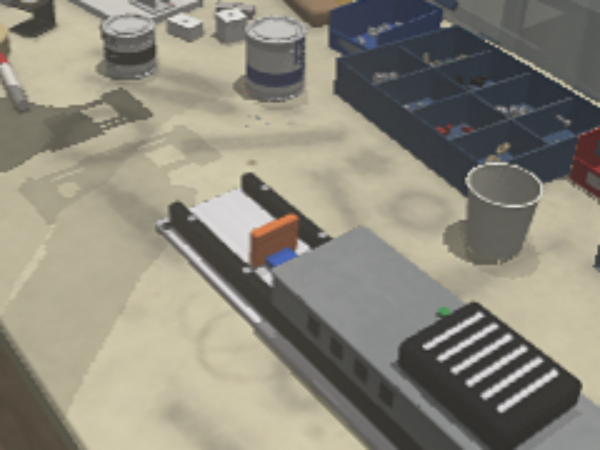

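View pics/t7.png

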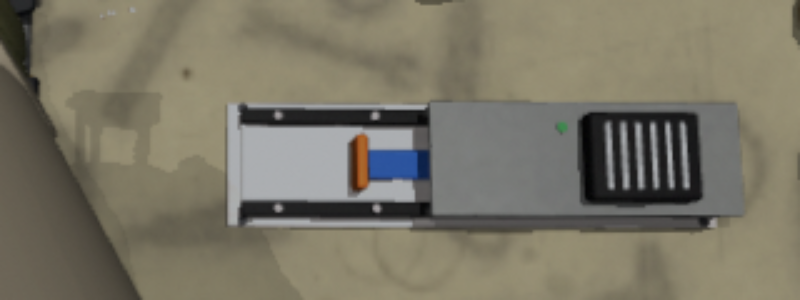

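```bash
python3 -c "
from rig import finish_job
print(finish_job())"
```

```text
the job is handed in; nothing more can be done
None
```

I pushed the tray by its orange plate, fingers closed, into the hood until it stopped. It came to rest in the recess after I backed off, and I handed the job in at about 10 s with the arm clear. The handover reports no verdict.

**The drop:** The tray stopped at about 11 N with its back still up. I took that as the end wall, with finger friction holding the back. Backing off let the back drop.

**Last checks:**

| Check | Result |
|---|---|
| Tray depth inside the mouth | about 0.10 m (allowed 0.08 to 0.14) |
| Tray off the channel's centre line | 1 to 2 mm (allowed 8) |
| Tray height | fell about 8 mm by the scene camera, about 10 mm by the top camera; 8 is right |
| Tongue slope, top camera | about 0.002 rad (allowed 0.03) |
| Tray at rest | plate in the same place in two views about 1.8 s apart |

- **Disagreements:** I put the difference in height down to calibration error. The scene camera's slope fits are not usable, because they had only 13 to 33 points at the edge.
- **Cup and tins:** They looked unmoved in the scene view. My before-and-after picture comparison from the top camera was not conclusive: the black tin's patch differed most, probably because the arm and its shadow were near it.

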